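Find the free cell of a tin dispenser by touch, load it and lock it

ROBOT

A 6-joint arm with a two-finger parallel gripper is mounted at the origin on the work surface. World frame = base frame: x ahead of the robot, y to its left, z up, the work surface at z = 0. Lengths are in mm, angles in degrees, forces in N, time in s.
With the tool pointing down it reaches from about 350 to 850 mm from the base axis. Payload 8.1 kg.
Tool frame: the origin (TCP) lies midway between the tips of the shut fingers; the grasp point (between the pads) lies 19 mm behind it (robot.tcp_to_grasp is the distance from the TCP to the grasp point, in mm); z points along the fingers, y is the line along which they close (so a half turn about z gives the same grasp; the last joint's range is limited). The gripper opens to 93 mm and grips with 3 to 60 N. Pads are 15 mm wide; open, the fingers measure 128 mm over their backs; the gripper's body (75 mm by 188 mm) begins 65 mm behind the grasp point.
Start: joints at [67.414, 7.471, 85.268, -0, 87.261, -4.893], TCP at [182.328, 571.631, 218.635] pointing down, gripper open.
Joint ranges: [-169.43, 169.43], [-51.17, 129.36], [1.28, 143.12], [-76.62, 256.62], [0, 156.53], [-152.29, 152.29]. Speed limits (degrees/s): [136.94, 136.94, 159.86, 180, 180, 180].

INTERFACE

Orientations are given as a 3x3 rotation matrix whose columns are the frame's x, y, z axes.
In Python, from rig import robot gives the robot as it stands. The module is installed in compiled form; this text tells all that it offers.
- The arm moves only by the tool jog_arm, never from a script. Its argument "commands" is a list of rows, each a list of 7 numbers: the turn, a rotation vector about the tool's x, y, z in rad, then the shift along the tool's x, y, z in cm, then the gripper command: -1 is shut, 1 is fully open, values between are in proportion. In form: [[wx, wy, wz, x, y, z, gripper], ...]. A call has 1 to 12 rows; each row is the pose to reach, as a shift and turn from the pose commanded when the call began, along the tool's axes at that moment; what a row does not reach only later rows make up. A row lasts 1/12 s, in which the tool goes at most 41.7 mm and 7.16 degrees, less where a joint would pass 70% of its speed; a pose out of reach is approached as far as the arm can. A call with a gripper value outside its range is refused whole. The fingers move at their own pace and stop on an object; "newtons" is the grip in N (left out, the last holds). Time passes only in rows, so rows that repeat a pose let the fingers close. It gives the time, the measured TCP pose, the force, the opening and the grip force at its end, in the units of the state.
- robot.get_state(): the state, without advancing time (a new reading comes with each control period).
- robot.read_camera(name): name is "scene" or "top"; returns a dict with "frame" (420x560x3 uint8, red, green, blue), "range_z" (420x560 float32, mm along the optical axis (not along the pixel's ray), 0 where there is no reading), "fx", "fy", "cx", "cy" (pixels), "R" (3x3) and "t" (3): a world point X has camera coordinates R X + t. Camera axes: x right, y down, z forward; pixel columns grow to the right and rows downward; lengths in mm; the calibration is good to about 2 mm. A picture is of the moment at which its call begins.
- robot.hand_in(): hands the job in; it is judged then, once.
The state is a dict: "t": time; "q": joint angles; "joint_vel": joint speeds; "joint_torque": joint torques, N m; "ee_pos": TCP position; "tcp_rot": TCP orientation; "ft_force": force on the tool from outside, world axes, zero at the start; "moment": the same for the moment, N m; "gripper_width": finger opening in mm; "grip_force": force on a finger pad.
Only numpy, scipy, OpenCV 4.12 (cv2) and the standard library are available. Lean on these libraries where they do the work, as an engineer would, in place of code of your own. Each camera call takes 0.05 s, during which the arm holds its last target. There are 200 camera calls.

TASK

Find the one free cell of the tin dispenser by feel, pressing its feeler pins from above: over a tin a pin stops at once, over the free cell it goes right down. Then put the loose tin, kept upright, into that lane through its mouth and push it until it is fully home in the front cell (pushing the lane's front tin back if the free cell is the rear one), and finally turn the lock collar from the open mark fully to the locked mark. Leave the other things on the counter where they are.

Things in the scene. Friction and masses are not known exactly. Their poses are not given: they have to be found in the camera images.
- dispenser: fixed grey dispenser for round tins, opaque roof. 3 lanes side by side, each 2 cells deep, no floor: tins slide in on the counter. Origin: on the counter, centre of the 3 x 2 grid; x points inward from the open mouths (-x side), y along the mouths, z up. Lane centres y = -72, 0, 72 mm; cell centres x = -27 (front), 27 (rear). Five cells hold a tin like tin; one, at random, is empty
- lane2 (a point): centre of the middle lane's mouth, on the counter, at dispenser x = -67, y = 0 mm. Each lane is 58 mm wide between walls 14 mm thick, 36 mm high, with rounded tips at x = -67; closed rear wall, inner face at x = 54 mm. Roof 4 mm thick, top z = 36, from x = -42 to 60 mm: set back from the mouths, so that a finger can push a tin home from above between the walls
- tin: the tin to put away: low round closed tin, 54 mm diameter, 26 mm high, about 0.11 kg, paper band, standing on the counter right or left in front of the dispenser; origin at the centre of its underside, z up. It may be grasped across or pushed. Home = origin at dispenser x = -27 mm in its lane. If the empty cell is a rear one, pushing this tin in moves the lane's front tin back
- collar_axis (a point): centre of the lock collar on top of the lock housing, dispenser x = 0, y = 157, z = 36 mm. Housing: solid, y = 115 to 199, x = -42 to 58 mm, top z = 36 mm. Collar: ring 48 mm diameter, z = 37 to 51 mm, cap to 55 mm, with one radial lug reaching 50 mm from the axis, 10 mm wide, z = 37 to 51 mm
- collar (a joint): the collar's upright hinge, rad: 0 = open mark (single bar; lug points to dispenser -x), 1.57 = locked mark (double bar; lug points to dispenser -y, to the lanes); grows anticlockwise from above, stop at 1.60; starts at 0 to 0.2; friction 0.05 N m, stays where left. It slides a bolt 13 mm out of the -y wall of each lane at x = -60 to -54 mm, just outside a home tin, so it cannot lock over a tin not home
- lug (a point): point on the collar's lug, 44 mm from the axis, mid height (z = 44 mm); moves with it
- jar: bystander: closed jar, 58 mm diameter, 85 mm high, origin at the centre of its underside
- spray: bystander: tall bottle, 52 mm diameter, 150 mm high, origin at the centre of its underside
- pen_cup: bystander: black pen cup, 76 mm diameter, 100 mm high with pens to 145 mm, origin at the centre of its underside
- card_terminal: bystander: flat black card terminal 150 (its x) x 75 x 26 mm, origin at the centre of its underside
- pin_front1 (a joint): feeler pin over the front cell of lane 1, at dispenser x = -27, y = -72 mm. Value in m: 0 = up, grows as it is pressed down, bottoms at 0.013; sprung, 0.6 N to start and 2 N at the bottom, springs back up. Over a cell with a tin it is stopped by the tin after 4 mm; over an empty cell it goes all the way down
- top_front1 (a point): top centre of that pin's round black head (22 mm diameter, 58 mm above the counter when up); moves with the pin
- pin_front2 (a joint): feeler pin over the front cell of lane 2, at dispenser x = -27, y = 0 mm. Value in m: 0 = up, grows as it is pressed down, bottoms at 0.013; sprung, 0.6 N to start and 2 N at the bottom, springs back up. Over a cell with a tin it is stopped by the tin after 4 mm; over an empty cell it goes all the way down
- top_front2 (a point): top centre of the head of pin_front2, as top_front1
- pin_front3 (a joint): feeler pin over the front cell of lane 3, at dispenser x = -27, y = 72 mm. Value in m: 0 = up, grows as it is pressed down, bottoms at 0.013; sprung, 0.6 N to start and 2 N at the bottom, springs back up. Over a cell with a tin it is stopped by the tin after 4 mm; over an empty cell it goes all the way down
- top_front3 (a point): top centre of the head of pin_front3, as top_front1
- pin_rear1 (a joint): feeler pin over the rear cell of lane 1, at dispenser x = 27, y = -72 mm. Value in m: 0 = up, grows as it is pressed down, bottoms at 0.013; sprung, 0.6 N to start and 2 N at the bottom, springs back up. Over a cell with a tin it is stopped by the tin after 4 mm; over an empty cell it goes all the way down
- top_rear1 (a point): top centre of the head of pin_rear1, as top_front1
- pin_rear2 (a joint): feeler pin over the rear cell of lane 2, at dispenser x = 27, y = 0 mm. Value in m: 0 = up, grows as it is pressed down, bottoms at 0.013; sprung, 0.6 N to start and 2 N at the bottom, springs back up. Over a cell with a tin it is stopped by the tin after 4 mm; over an empty cell it goes all the way down
- top_rear2 (a point): top centre of the head of pin_rear2, as top_front1
- pin_rear3 (a joint): feeler pin over the rear cell of lane 3, at dispenser x = 27, y = 72 mm. Value in m: 0 = up, grows as it is pressed down, bottoms at 0.013; sprung, 0.6 N to start and 2 N at the bottom, springs back up. Over a cell with a tin it is stopped by the tin after 4 mm; over an empty cell it goes all the way down
- top_rear3 (a point): top centre of the head of pin_rear3, as top_front1

How it is judged:
By the outcome, as a careful person would: the job done as asked, in the order asked, and still so for the second after the job is handed in, with the robot touching nothing.
It also fails if it takes over 72 s, if anything falls off the work surface, if the arm or the gripper's body presses on something with over 40 N, if the wrist force passes 120 N, or if a joint passes its speed limit or range.

## Working session

There is one attempt and no reset: what is moved stays moved. The work goes in short steps, Python scripts to look and compute and a tool call to move; the robot and the scene stay as the last step left them, time stands still between calls to the robot, and variables do not carry over. Pictures are saved under pics/ and viewed, at most 10 in all, crops included, and the job is handed in when it is done.

Besides the shell and the picture viewer there is one more tool, called after "Emit:" by a JSON object that holds its "api" and its "payload". jog_arm: Moves the arm, as the interface text tells. Its arguments: {"type":"object","properties":{"commands":{"type":"array"},"newtons":{"type":"number"}},"required":["commands"]}

```bash
mkdir -p pics
python3 - <<'E'
from rig import robot
import cv2,numpy as np
for n in("scene","top"):
    c=robot.read_camera(n); np.savez(n+".npz",**c); cv2.imwrite(f"pics/{n}0.png",c["frame"][:,:,::-1])
    print(n,c["fx"],c["cx"],c["cy"],-c["R"].T@c["t"],c["R"].round(3).tolist())
s=robot.get_state();print(s["t"],s["ee_pos"],s["tcp_rot"],s["ft_force"],s["gripper_width"])
E
```

```text
scene 509.2007902326944 283.77001924080986 203.15529087374085 [1154.51625543  215.38596156 1063.67934553] [[-0.292, 0.956, -0.015], [0.832, 0.246, -0.498], [-0.473, -0.157, -0.867]]
top 446.0380863051748 278.10780710506225 215.67463441292173 [ 444.68000694   24.89223419 1160.82022356] [[0.018, -1.0, 0.021], [-0.993, -0.021, -0.12], [0.121, -0.019, -0.993]]
0.1 [182.13149627 571.16928574 217.72240992] [[-9.52696158e-01  3.03923773e-01 -6.09226663e-04]
 [ 3.03924354e-01  9.52695030e-01 -1.47194783e-03]
 [ 1.33047277e-04 -1.58747786e-03 -9.99998731e-01]] [ 0.61780905 -0.24909132  0.51374085] 92.80962097257041
```

View pics/scene0.png

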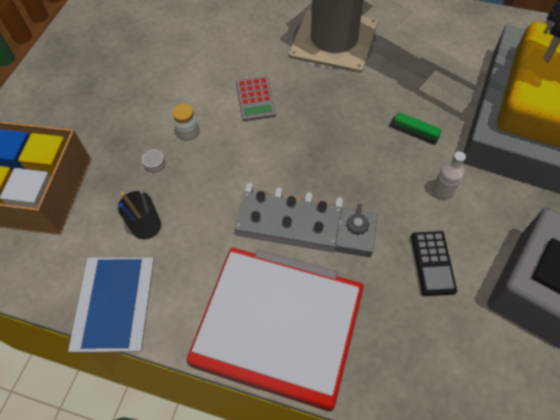

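View pics/top0.png

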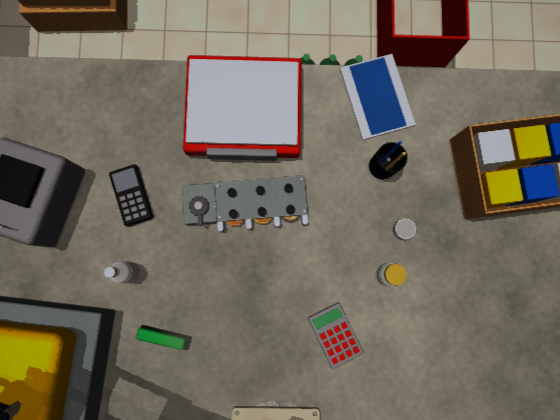

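The top view shows the pins as black dots: rear at (232,192), (261,190), (289,188) and front at (233,214), (262,212), (290,210). The collar is at (198,206) with its lug toward the robot, the tin at (405,229), the jar at (394,274) and the pen cup at (388,160). The scene view agrees.

```bash
cat > h.py <<'E'
import numpy as np,cv2
def ray(c,u,v,z):
    d=c["R"].T@np.array([(u-c["cx"])/c["fx"],(v-c["cy"])/c["fy"],1]); o=-c["R"].T@c["t"]
    return o+d*(z-o[2])/d[2]
def proj(c,X):
    p=c["R"]@np.array(X)+c["t"]; return c["fx"]*p[0]/p[2]+c["cx"],c["fy"]*p[1]/p[2]+c["cy"]
def blobs(m,lo,hi):
    n,l,s,ce=cv2.connectedComponentsWithStats(m.astype(np.uint8))
    return [(ce[i],s[i]) for i in range(1,n) if lo<s[i][4]<hi]
E
python3 - <<'E'
from h import *
c=dict(np.load("top.npz")); s=dict(np.load("scene.npz"))
def pins(c,x0,x1,y0,y1):
    g=c["frame"].max(2); m=np.zeros(g.shape,bool); m[y0:y1,x0:x1]=g[y0:y1,x0:x1]<45
    return [(b[0],b[1][4],ray(c,*b[0],57).round(1)) for b in blobs(m,25,200)]
for cc,bx in((c,(215,310,176,225)),(s,(238,345,185,240))):
    for b in pins(cc,*bx): print(b[0].round(1),b[1],b[2])
# tin (top, z=26) by brightness
for nm,cc,bx in(("top",c,(385,425,210,248)),("scene",s,(138,170,146,175))):
    x0,x1,y0,y1=bx; f=cc["frame"][y0:y1,x0:x1]; 
    print(nm); 
    for th in (140,170):
        for b in blobs(f.min(2)>th,40,1500): p=b[0]+[x0,y0]; print(th,p.round(1),b[1],ray(cc,*p,26).round(1))
for n,cc,p in(("top",c,(198.5,206)),("scene",s,(358,222))): print(n,"collar",ray(cc,*p,55).round(1))
print(ray(c,394.5,274,85),ray(c,388,160,100))
E
python3 - <<'E'
import cv2
a=cv2.imread("pics/top0.png")[165:290,170:430];cv2.imwrite("pics/c1.png",cv2.resize(a,None,fx=3,fy=3,interpolation=cv2.INTER_CUBIC))
E
```

```text
[288.4 187.9] 57 [649.8 -20.2  57. ]
[260.  190.1] 60 [642.7  50.9  57. ]
[231.4 192.2] 58 [635.7 122.2  57. ]
[290.2 209.2] 58 [595.9 -25.7  57. ]
[261.5 211.1] 58 [589.5  45.9  57. ]
[232.9 213.7] 58 [581.7 116.9  57. ]
top
140 [405.6 227.7] [ 11   9  20  20 230] [ 558.4 -324.7   26. ]
scene
top collar [599.4 203.3  55. ]
scene collar [604.1 205.2  55. ]
[ 440.05397728 -277.78166643   85.        ] [ 716.44234353 -261.26754568  100.        ]
```

View pics/c1.png

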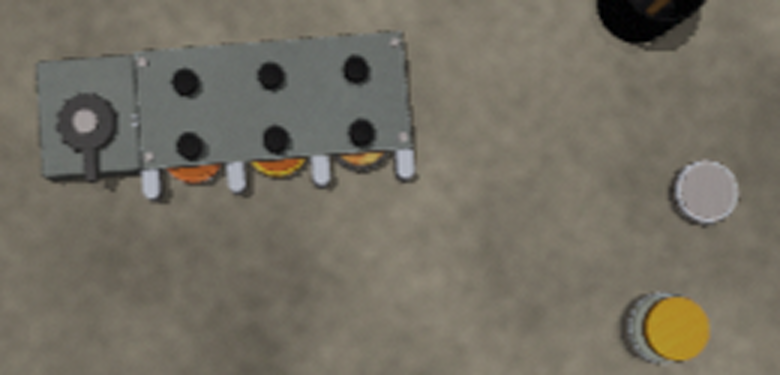

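All three front cells visibly hold tins, so I will press the rear pins. First I move above rear pin 3 with the gripper shut and aligned with the dispenser (5.66° turn, centre about (616, 48)).

Emit:
{"api": "jog_arm", "payload": {"commands": [[0, 0, -0.408, -56.8, -29, 2, -1], [0, 0, -0.408, -56.8, -29, 2, -1], [0, 0, -0.408, -56.8, -29, 2, -1], [0, 0, -0.408, -56.8, -29, 2, -1], [0, 0, -0.408, -56.8, -29, 2, -1], [0, 0, -0.408, -56.8, -29, 2, -1], [0, 0, -0.408, -56.8, -29, 2, -1], [0, 0, -0.408, -56.8, -29, 2, -1], [0, 0, -0.408, -56.8, -29, 2, -1], [0, 0, -0.408, -56.8, -29, 2, -1], [0, 0, -0.408, -56.8, -29, 2, -1], [0, 0, -0.408, -56.8, -29, 2, -1]]}}

```text
t: 1.1
ee_pos: [533.2, 223.1, 202.8]
tcp_rot: [[-0.995, -0.099, -0.001], [-0.099, 0.995, -0.0], [0.001, -0.0, -1.0]]
ft_force: [1.2, 0.7, 0.2]
gripper_width: 17.3
grip_force: 0.0
```

Emit:
{"api": "jog_arm", "payload": {"commands": [[0, 0, 0, -8.9, -10.6, 6, -1], [0, 0, 0, -8.9, -10.6, 6, -1], [0, 0, 0, -8.9, -10.6, 6, -1], [0, 0, 0, -8.9, -10.6, 6, -1], [0, 0, 0, -8.9, -10.6, 12, -1], [0, 0, 0, -8.9, -10.6, 12, -1], [0, 0, 0, -8.9, -10.6, 12, -1], [0, 0, 0, -8.9, -10.6, 12, -1]]}}

```text
t: 1.77
ee_pos: [629.8, 128.0, 81.4]
tcp_rot: [[-0.995, -0.099, -0.004], [-0.099, 0.995, -0.0], [0.004, -0.0, -1.0]]
ft_force: [-0.5, -0.9, 0.4]
gripper_width: 0.3
grip_force: 0.0
```

Run:
```python
from h import *
from rig import robot
s=robot.get_state();print(s["t"],s["ee_pos"].round(1) if hasattr(s["ee_pos"],"round") else s["ee_pos"],s["gripper_width"],s["ft_force"])
print(np.array(s["tcp_rot"]).round(4))
```

```text
1.7667 [629.8 128.   81.4] 0.3129776946298886 [-0.52277027 -0.94087856  0.44288901]
[[-9.951e-01 -9.880e-02 -4.200e-03]
 [-9.880e-02  9.951e-01 -5.000e-04]
 [ 4.200e-03 -1.000e-04 -1.000e+00]]
```

Emit:
{"api": "jog_arm", "payload": {"commands": [[0, 0, 0, -0.5, -0.6, 1.5, -1], [0, 0, 0, -0.5, -0.6, 2.1, -1], [0, 0, 0, -0.5, -0.6, 2.5, -1], [0, 0, 0, -0.5, -0.6, 2.8, -1], [0, 0, 0, -0.5, -0.6, 2.9, -1], [0, 0, 0, -0.5, -0.6, 2.9, -1], [0, 0, 0, -0.5, -0.6, 2.9, -1]]}}

```text
t: 2.35
ee_pos: [637.2, 123.2, 55.0]
tcp_rot: [[-0.995, -0.099, 0.001], [-0.099, 0.995, 0.0], [-0.001, 0.0, -1.0]]
ft_force: [0.1, 0.7, 0.9]
gripper_width: 0.6
grip_force: 0.4
```

Emit:
{"api": "jog_arm", "payload": {"commands": [[0, 0, 0, 0.1, 0, 0.2, -1], [0, 0, 0, 0.1, 0, 0.3, -1], [0, 0, 0, 0.1, 0, 0.3, -1], [0, 0, 0, 0.1, 0, 0.3, -1]]}}

```text
t: 2.68
ee_pos: [637.2, 123.1, 54.1]
tcp_rot: [[-0.995, -0.099, 0.003], [-0.099, 0.995, 0.001], [-0.003, 0.0, -1.0]]
ft_force: [-5.8, 0.2, 14.2]
gripper_width: 0.2
grip_force: 7.1
```

Pin rear 3 stopped at 4 mm with 14 N, so that cell is full. Next is rear 2.

Emit:
{"api": "jog_arm", "payload": {"commands": [[0, 0, 0, 0, 0, -2, -1], [0, 0, 0, 0.1, -4, -2, -1], [0, 0, 0, 0.1, -7.2, -2, -1], [0, 0, 0, 0.1, -7.2, -2, -1], [0, 0, 0, 0.1, -7.2, -1, -1], [0, 0, 0, 0.1, -7.2, -0.5, -1], [0, 0, 0, 0.1, -7.2, -0.2, -1], [0, 0, 0, 0.1, -7.2, 0, -1], [0, 0, 0, 0.1, -7.2, 0, -1], [0, 0, 0, 0.1, -7.2, 0, -1]]}}

```text
t: 3.52
ee_pos: [641.7, 51.8, 50.9]
tcp_rot: [[-0.995, -0.1, -0.001], [-0.1, 0.995, 0.0], [0.001, 0.0, -1.0]]
ft_force: [-1.5, 0.0, 1.0]
gripper_width: 0.4
grip_force: 0.5
```

Emit:
{"api": "jog_arm", "payload": {"commands": [[0, 0, 0, 0, 0, 0.3, -1], [0, 0, 0, 0, 0, 0.55, -1], [0, 0, 0, 0, 0, 0.6, -1], [0, 0, 0, 0, 0, 0.6, -1]]}}

```text
t: 3.85
ee_pos: [642.3, 51.3, 45.4]
tcp_rot: [[-0.995, -0.099, 0.001], [-0.099, 0.995, 0.0], [-0.001, 0.0, -1.0]]
ft_force: [-0.6, 1.5, 2.7]
gripper_width: 0.5
grip_force: 0.8
```

Pin rear 2 went down to 45.4 mm at 2.7 N, so lane 2's rear cell is the free one. Next I go to the tin.

Emit:
{"api": "jog_arm", "payload": {"commands": [[0, 0, 0, 0, 0, -4, -1], [0, 0, 0, 0.2, -0.5, -6, -1], [0, 0, 0, 12.1, -36.6, -6, 1], [0, 0, 0, 12.1, -36.6, -6, 1], [0, 0, 0, 12.1, -36.6, -6, 1], [0, 0, 0, 12.1, -36.6, -6, 1], [0, 0, 0, 12.1, -36.6, -6, 1], [0, 0, 0, 12.1, -36.6, -6, 1], [0, 0, 0, 12.1, -36.6, -6, 1], [0, 0, 0, 12.1, -36.6, -6, 1], [0, 0, 0, 12.1, -36.6, -6, 1], [0, 0, 0, 12.1, -36.6, -6, 1]]}}

```text
t: 4.85
ee_pos: [555.3, -332.1, 105.2]
tcp_rot: [[-0.996, -0.094, -0.001], [-0.094, 0.996, -0.003], [0.001, -0.003, -1.0]]
ft_force: [-0.5, -0.0, 0.4]
gripper_width: 62.5
grip_force: 0.0
```

Run:
```python
from h import *
from rig import robot
s=robot.get_state();print(s["ee_pos"],s["gripper_width"])
c=robot.read_camera("scene"); d=c["range_z"]
cv2.imwrite("pics/s2.png",cv2.resize(c["frame"][100:260,80:400,::-1],None,fx=2.4,fy=2.4))
s=dict(np.load("scene.npz")); f=s["frame"][146:175,138:170]
for th in(90,105,120):
  for b in blobs(f.min(2)>th,40,1500): p=b[0]+[138,146]; print(th,p,b[1],ray(s,*p,26))
```

```text
[ 555.31604079 -332.09600472  105.24157111] 62.47864805995854
90 [153.18115055 158.90697674] [  0   0  32  29 817] [ 559.74705377 -321.31660831   26.        ]
105 [152.28070175 156.61152882] [  3   1  26  21 399] [ 553.99377591 -326.36033854   26.        ]
120 [152.18589744 157.68269231] [  4   3  22  18 312] [ 557.04565783 -325.23875828   26.        ]
```

View pics/s2.png

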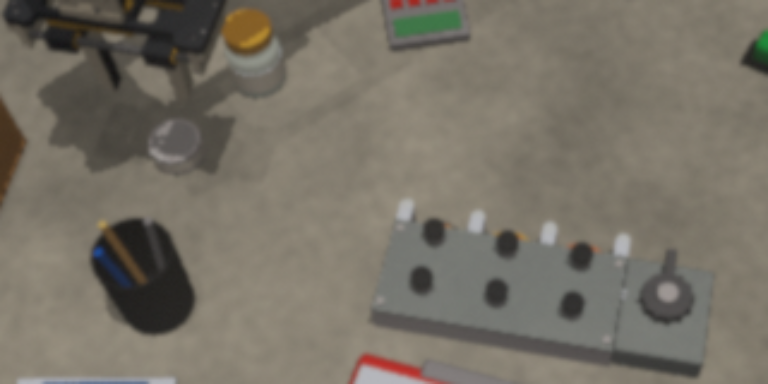

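The picture shows the gripper above the tin at (176,145) and the jar at (255,50), clear of it. Both views put the tin at about (558,-325). I let the fingers open and settle while descending partway.

Emit:
{"api": "jog_arm", "payload": {"commands": [[0, 0, 0, 0, 0, 2, 1], [0, 0, 0, 0, 0, 4, 1], [0, 0, 0, 0, 0, 4, 1], [0, 0, 0, 0, 0, 4, 1], [0, 0, 0, 0, 0, 4, 1], [0, 0, 0, 0, 0, 4, 1]]}}

```text
t: 5.4
ee_pos: [559.0, -325.2, 66.9]
tcp_rot: [[-0.995, -0.1, 0.002], [-0.1, 0.995, -0.001], [-0.002, -0.001, -1.0]]
ft_force: [0.3, 0.0, 0.4]
gripper_width: 92.9
grip_force: 0.0
```

Emit:
{"api": "jog_arm", "payload": {"commands": [[0, 0, 0, 0, 0, 3.5, 1], [0, 0, 0, 0, 0, 5.8, 1], [0, 0, 0, 0, 0, 6.2, 1], [0, 0, 0, 0, 0, 6.2, 1], [0, 0, 0, 0, 0, 6.2, 0], [0, 0, 0, 0, 0, 6.2, -1], [0, 0, 0, 0, 0, 6.2, -1], [0, 0, 0, 0, 0, 6.2, -1], [0, 0, 0, 0, 0, 6.2, -1], [0, 0, 0, 0, 0, 6.2, -1]], "newtons": 15}}

```text
t: 6.23
ee_pos: [558.1, -325.4, 3.7]
tcp_rot: [[-0.995, -0.099, 0.0], [-0.099, 0.995, -0.0], [-0.0, -0.0, -1.0]]
ft_force: [0.4, 0.6, 0.1]
gripper_width: 57.6
grip_force: 0.0
```

Emit:
{"api": "jog_arm", "payload": {"commands": [[0, 0, 0, 0, 0, 0, -1], [0, 0, 0, 0, 0, 0, -1], [0, 0, 0, 0, 0, -3, -1], [0, 0, 0, 0, 0, -4, -1]]}}

```text
t: 6.57
ee_pos: [558.5, -325.7, 45.3]
tcp_rot: [[-0.995, -0.099, 0.001], [-0.099, 0.995, -0.001], [-0.001, -0.001, -1.0]]
ft_force: [0.2, -0.5, 1.1]
gripper_width: 52.7
grip_force: 15.0
```

Emit:
{"api": "jog_arm", "payload": {"commands": [[0, 0, 0, 0.2, 4, 0, -1], [0, 0, 0, 0, 8, 0, -1], [0, 0, 0, -0.4, 12, 0, -1], [0, 0, 0, -0.4, 16, 0, -1], [0, 0, 0, -0.4, 20, 0, -1], [0, 0, 0, -0.4, 24, 0, -1], [0, 0, 0, -0.4, 28, 0, -1], [0, 0, 0, -0.4, 31, 0, -1], [0, 0, 0, -0.4, 34, 0, -1], [0, 0, 0, -0.4, 36, 0, -1], [0, 0, 0, -0.4, 36.6, 0, -1], [0, 0, 0, -0.4, 36.6, 0, -1]]}}

```text
t: 7.57
ee_pos: [525.8, 40.7, 43.5]
tcp_rot: [[-0.995, -0.102, 0.001], [-0.102, 0.995, 0.0], [-0.001, -0.0, -1.0]]
ft_force: [-0.2, 0.0, 0.0]
gripper_width: 52.4
grip_force: 15.0
```

Emit:
{"api": "jog_arm", "payload": {"commands": [[0, 0, 0, 0, 0, 0, -1], [0, 0, 0, 0, 0, 0, -1], [0, 0, 0, 0, 0, 0, -1]]}}

```text
t: 7.82
ee_pos: [525.9, 38.1, 43.3]
tcp_rot: [[-0.995, -0.098, 0.0], [-0.098, 0.995, -0.0], [-0.0, -0.0, -1.0]]
ft_force: [0.3, -0.4, -0.5]
gripper_width: 52.4
grip_force: 15.0
```

Run:
```python
from h import *
from rig import robot
c=robot.read_camera("scene")
cv2.imwrite("pics/s3.png",cv2.resize(c["frame"][140:270,210:400,::-1],None,fx=4,fy=4))
s=robot.get_state();p=np.array(s["ee_pos"])[:2]-[615.9,48.3];a=np.radians(5.66)
print("disp xy",p@[np.cos(a),np.sin(a)],p@[-np.sin(a),np.cos(a)],s["ee_pos"])
```

```text
disp xy -90.58254427900454 -1.2109789477922008 [525.87850876  38.1612174   43.22528915]
```

View pics/s3.png

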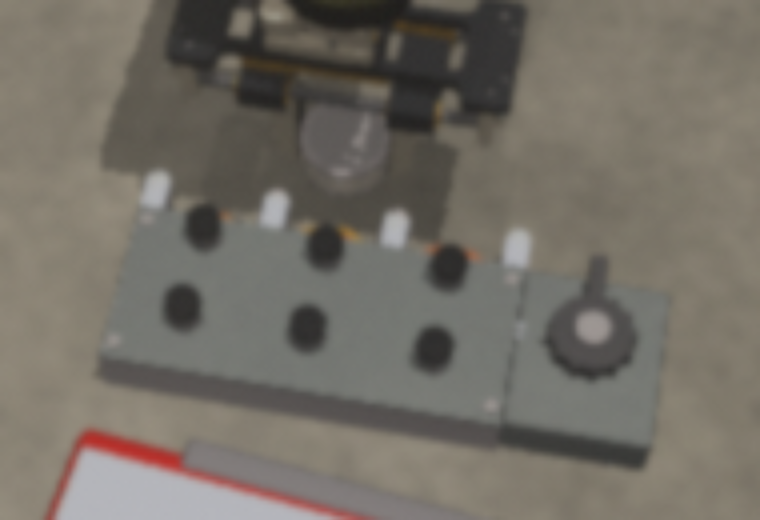

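The tin hangs at (345,140) in the crop, in front of lane 2's mouth and centred between the wall tips at (275,210) and (395,228). I set it down and release.

Emit:
{"api": "jog_arm", "payload": {"commands": [[0, 0, 0, -0.4, 0.1, 2, -1], [0, 0, 0, -0.4, 0.1, 3.4, -1], [0, 0, 0, -0.4, 0.1, 3.9, -1], [0, 0, 0, -0.4, 0.1, 3.9, -1], [0, 0, 0, -0.4, 0.1, 3.9, -1], [0, 0, 0, -0.4, 0.1, 3.9, 0.4], [0, 0, 0, -0.4, 0.1, 3.9, 0.6], [0, 0, 0, -0.4, 0.1, 3.9, 0.6], [0, 0, 0, -0.4, 0.1, 3.9, 0.6], [0, 0, 0, -0.4, 0.1, 2, 0.6], [0, 0, 0, -0.4, 0.1, -1, 0.6]]}}

```text
t: 8.78
ee_pos: [526.3, 40.8, 50.4]
tcp_rot: [[-0.995, -0.099, -0.007], [-0.099, 0.995, 0.0], [0.007, 0.001, -1.0]]
ft_force: [-0.6, -0.3, 0.1]
gripper_width: 74.3
grip_force: 0.0
```

Emit:
{"api": "jog_arm", "payload": {"commands": [[0, 0, 0, 3, 0, 0, -1], [0, 0, 0, 5.2, 0, 0, -1], [0, 0, 0, 5.2, 0, 0, -1], [0, 0, 0, 5.2, 0, 0, -1], [0, 0, 0, 5.2, 0, 0, -1], [0, 0, 0, 5.2, 0, 0, -1], [0, 0, 0, 5.2, 0, 2.5, -1], [0, 0, 0, 5.2, 0, 4.4, -1], [0, 0, 0, 5.2, 0, 4.4, -1], [0, 0, 0, 5.2, 0, 4.4, -1]]}}

```text
t: 9.62
ee_pos: [477.0, 35.7, 8.3]
tcp_rot: [[-0.995, -0.099, -0.003], [-0.099, 0.995, 0.0], [0.003, 0.0, -1.0]]
ft_force: [-0.2, 0.8, 0.3]
gripper_width: 12.7
grip_force: 0.0
```

```bash
cat > st.py <<'E'
from h import *
from rig import robot
s=robot.get_state();p=np.array(s["ee_pos"])[:2]-[615.9,48.3];a=np.radians(5.66)
print("disp xy",p@[np.cos(a),np.sin(a)],p@[-np.sin(a),np.cos(a)],s["ee_pos"][2],s["gripper_width"],s["t"])
E
python3 st.py
python3 - <<'E'
from h import *
from rig import robot
c=robot.read_camera("scene")
cv2.imwrite("pics/s4.png",cv2.resize(c["frame"][140:270,210:400,::-1],None,fx=4,fy=4))
E
```

```text
disp xy -139.50586915227765 1.140728264322833 8.27521113121384 12.73542393872523 9.6167
```

View pics/s4.png

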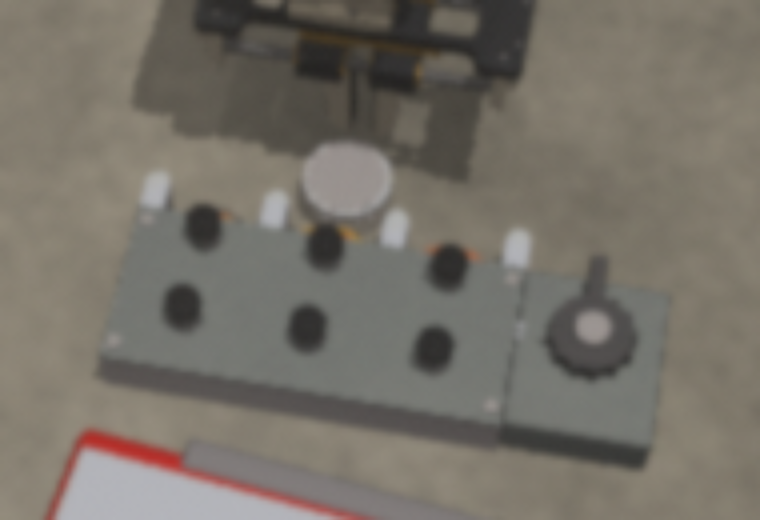

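The tin stands upright at (347,180), centred in the mouth of lane 2, with the fingers behind it at (355,120). I push it in.

Emit:
{"api": "jog_arm", "payload": {"commands": [[0, 0, 0, -0.6, -0.1, 0, -1], [0, 0, 0, -1.2, -0.1, 0, -1], [0, 0, 0, -1.8, -0.1, 0, -1], [0, 0, 0, -2.4, -0.1, 0, -1], [0, 0, 0, -3.0, -0.1, 0, -1], [0, 0, 0, -3.6, -0.1, 0, -1], [0, 0, 0, -4.2, -0.1, 0, -1], [0, 0, 0, -4.8, -0.1, 0, -1], [0, 0, 0, -5.4, -0.1, 0, -1], [0, 0, 0, -6.0, -0.1, 0, -1], [0, 0, 0, -6.5, -0.1, 0, -1], [0, 0, 0, -6.5, -0.1, 0, -1]]}}

```text
t: 10.67
ee_pos: [543.8, 41.1, 9.4]
tcp_rot: [[-0.995, -0.099, 0.001], [-0.099, 0.995, 0.0], [-0.001, -0.0, -1.0]]
ft_force: [0.1, 1.0, -0.7]
gripper_width: 0.6
grip_force: 0.0
```

```bash
python3 st.py
```

```text
disp xy -72.466420653452 -0.050747831191030685 9.358544626457892 0.6044670367963025 10.6667
```

Emit:
{"api": "jog_arm", "payload": {"commands": [[0, 0, 0, -0.3, 0, 0, -1], [0, 0, 0, -0.6, 0, 0, -1], [0, 0, 0, -0.9, 0, 0, -1], [0, 0, 0, -1.1, 0, 0, -1], [0, 0, 0, -1.2, 0, 0, -1], [0, 0, 0, -1.2, 0, 0, -1]]}}

```text
t: 11.17
ee_pos: [554.8, 42.3, 9.2]
tcp_rot: [[-0.995, -0.099, 0.0], [-0.099, 0.995, 0.0], [-0.0, 0.0, -1.0]]
ft_force: [-0.3, -0.2, -0.9]
gripper_width: 0.9
grip_force: 0.0
```

```bash
python3 st.py
```

```text
disp xy -61.44031819345155 0.03435987310547553 9.21989073766875 0.9135594627213888 11.1667
```

Emit:
{"api": "jog_arm", "payload": {"commands": [[0, 0, 0, -0.1, 0, 0, -1], [0, 0, 0, -0.2, 0, 0, -1], [0, 0, 0, -0.3, 0, 0, -1], [0, 0, 0, -0.3, 0, 0, -1], [0, 0, 0, -0.3, 0, 0, -1]]}}

```text
t: 11.58
ee_pos: [557.6, 42.5, 9.2]
tcp_rot: [[-0.995, -0.099, 0.0], [-0.099, 0.995, 0.0], [-0.0, -0.0, -1.0]]
ft_force: [-0.4, -0.5, -0.1]
gripper_width: 0.0
grip_force: 0.1
```

```bash
python3 st.py
```

```text
disp xy -58.579782787903554 0.02136880138697616 9.215701875283491 0.034425691790377626 11.5833
```

Emit:
{"api": "jog_arm", "payload": {"commands": [[0, 0, 0, -0.1, 0, 0, -1], [0, 0, 0, -0.2, 0, 0, -1], [0, 0, 0, -0.2, 0, 0, -1], [0, 0, 0, -0.2, 0, 0, -1]]}}

```text
t: 11.92
ee_pos: [558.9, 42.7, 9.1]
tcp_rot: [[-0.995, -0.099, -0.001], [-0.099, 0.995, -0.0], [0.001, 0.0, -1.0]]
ft_force: [-5.4, -1.6, 2.9]
gripper_width: 0.3
grip_force: 2.7
```

```bash
python3 st.py
python3 - <<'E'
from h import *
from rig import robot
c=robot.read_camera("scene")
cv2.imwrite("pics/s5.png",cv2.resize(c["frame"][140:270,210:400,::-1],None,fx=4,fy=4))
E
```

```text
disp xy -57.24381788774245 0.016289250822126154 9.124947578168817 0.2811522163013901 11.9167
```

View pics/s5.png

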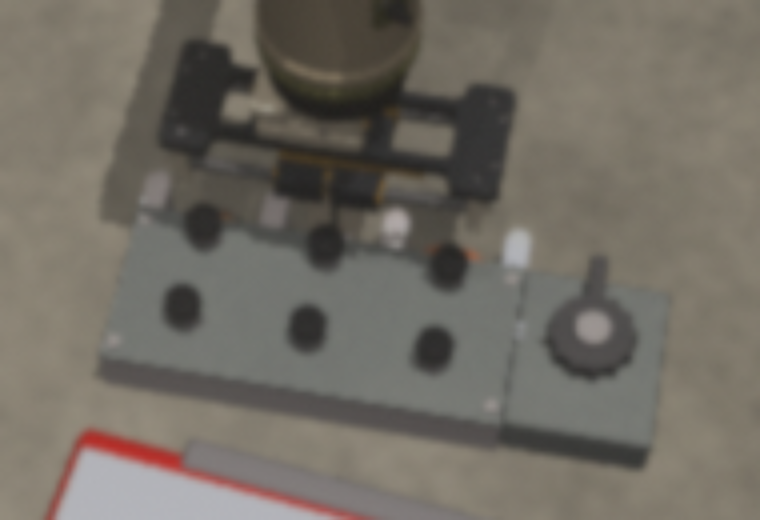

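The tin is now under the roof edge. The force has started to rise to 5 N, so I push a little more to confirm it is at the stop.

Emit:
{"api": "jog_arm", "payload": {"commands": [[0, 0, 0, -0.1, 0, 0, -1], [0, 0, 0, -0.25, 0, 0, -1], [0, 0, 0, -0.25, 0, 0, -1], [0, 0, 0, -0.25, 0, 0, -1]]}}

```text
t: 12.3
ee_pos: [559.1, 42.7, 8.6]
tcp_rot: [[-0.995, -0.099, -0.006], [-0.099, 0.995, -0.0], [0.006, 0.0, -1.0]]
ft_force: [-15.0, -2.0, 12.0]
gripper_width: 0.5
grip_force: 7.7
```

```bash
python3 st.py
```

```text
disp xy -57.04759120268233 0.06825430066118551 8.621902642764855 0.5426809428448314 12.3
```

Stopped at the same place under 15 N, so the tin is home. I back off, rise, and go to the +y side of the lug.

Emit:
{"api": "jog_arm", "payload": {"commands": [[0, 0, 0, 1.2, 0, 0, -1], [0, 0, 0, 1.2, 0, -3, -1], [0, 0, 0, 1.2, 0, -7, -1], [0, 0, 0, 1.0, 4, -7, -1], [0, 0, 0, 0, 8, -7, -1], [0, 0, 0, -1.1, 12, -7, -1], [0, 0, 0, -1.1, 16, -7, -1], [0, 0, 0, -1.1, 19, -7, -1], [0, 0, 0, -1.1, 19, -7, -1], [0, 0, 0, -1.1, 19, -7, -1], [0, 0, 0, -1.1, 19, -7, -1]]}}

```text
t: 13.22
ee_pos: [554.2, 232.8, 79.1]
tcp_rot: [[-0.995, -0.1, 0.0], [-0.1, 0.995, -0.0], [-0.0, -0.0, -1.0]]
ft_force: [0.1, 0.5, 0.1]
gripper_width: 0.3
grip_force: 0.0
```

```bash
python3 st.py
python3 - <<'E'
from h import *
from rig import robot
c=robot.read_camera("scene")
cv2.imwrite("pics/s6.png",cv2.resize(c["frame"][140:270,210:400,::-1],None,fx=4,fy=4))
E
```

```text
disp xy -43.14947708129868 189.72571181168448 79.08638283787216 0.3125430753299907 13.2167
```

View pics/s6.png

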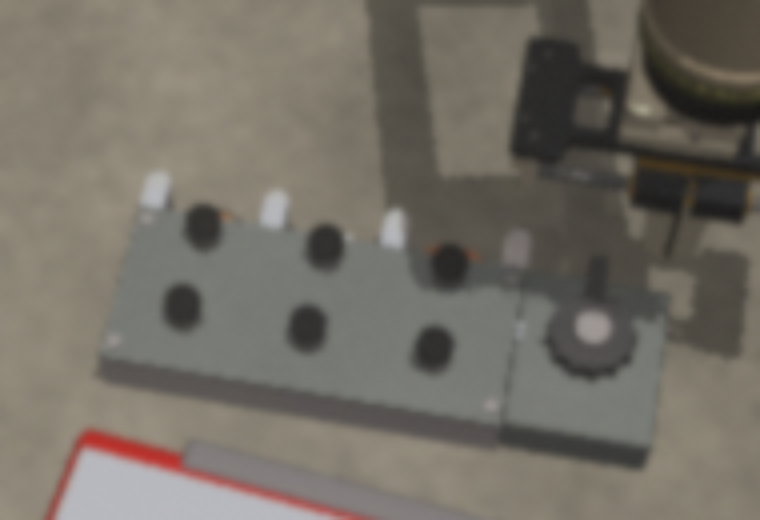

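The tin's rim shows at (345,238), level with the other lanes' tins. The lug still points to the open mark at (597,275), and the finger at (672,240) is on its far side. I descend and sweep.

Emit:
{"api": "jog_arm", "payload": {"commands": [[0, 0, 0, 0, 0, 2.5, -1], [0, 0, 0, 0, 0, 3.7, -1], [0, 0, 0, 0, 0, 3.7, -1], [0, 0, 0, 0, 0, 3.7, -1]]}}

```text
t: 13.6
ee_pos: [553.1, 231.7, 40.9]
tcp_rot: [[-0.995, -0.098, -0.003], [-0.098, 0.995, -0.001], [0.003, -0.001, -1.0]]
ft_force: [0.5, 0.6, 0.0]
gripper_width: 0.5
grip_force: 0.0
```

Emit:
{"api": "jog_arm", "payload": {"commands": [[0, 0, 0, 0, -0.8, 0, -1], [0, 0, 0, 0, -1.6, 0, -1], [0, 0, 0, 0, -2.4, 0, -1], [0, 0, 0, 0, -3.2, 0, -1], [0, 0, 0, 0, -4.0, 0, -1], [0, 0, 0, 0, -4.8, 0, -1], [0, 0, 0, 0, -5.6, 0, -1], [0, 0, 0, 0, -6.4, 0, -1], [0, 0, 0, 0, -7.2, 0, -1], [0, 0, 0, 0, -8.0, 0, -1], [0, 0, 0, 0, -8.0, 0, -1]]}}

```text
t: 14.52
ee_pos: [562.0, 151.7, 41.9]
tcp_rot: [[-0.995, -0.098, -0.0], [-0.098, 0.995, -0.001], [0.001, -0.001, -1.0]]
ft_force: [-0.2, -0.0, -1.0]
gripper_width: 0.2
grip_force: 0.0
```

```bash
python3 st.py
```

```text
disp xy -43.41739645336022 108.17746262807462 41.923113800928014 0.21830279069224867 14.5167
```

Emit:
{"api": "jog_arm", "payload": {"commands": [[0, 0, 0, -0.5, 0, 0, -1], [0, 0, 0, -1, 0, 0, -1], [0, 0, 0, -1.5, 0, 0, -1], [0, 0, 0, -2.0, 0, 0, -1], [0, 0, 0, -2.5, 0, 0, -1], [0, 0, 0, -2.9, 0, 0, -1], [0, 0, 0, -3.1, 0, 0, -1], [0, 0, 0, -3.1, 0, 0, -1], [0, 0, 0, -3.1, 0, 0, -1]]}}

```text
t: 15.27
ee_pos: [593.5, 157.2, 42.5]
tcp_rot: [[-0.995, -0.099, 0.001], [-0.099, 0.995, 0.001], [-0.001, 0.001, -1.0]]
ft_force: [-0.5, -0.2, -0.7]
gripper_width: 0.2
grip_force: 0.0
```

```bash
python3 st.py
python3 - <<'E'
from h import *
from rig import robot
c=robot.read_camera("scene")
cv2.imwrite("pics/s7.png",cv2.resize(c["frame"][140:270,210:400,::-1],None,fx=4,fy=4))
E
```

```text
disp xy -11.558265448135018 110.55180325851885 42.49982020102849 0.24229463617686134 15.2667
```

View pics/s7.png

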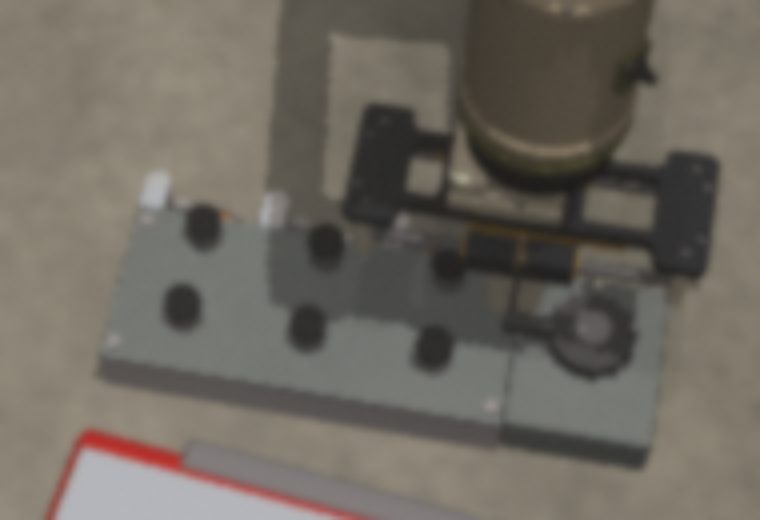

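The lug now points almost to the lanes, near (530,328). I push on to the stop.

Emit:
{"api": "jog_arm", "payload": {"commands": [[0, 0, 0, -0.1, 0, 0, -1], [0, 0, 0, -0.2, 0, 0, -1], [0, 0, 0, -0.3, 0, 0, -1], [0, 0, 0, -0.3, 0, 0, -1], [0, 0, 0, -0.3, 0, 0, -1]]}}

```text
t: 15.73
ee_pos: [595.2, 157.1, 42.2]
tcp_rot: [[-0.995, -0.099, -0.001], [-0.099, 0.995, 0.0], [0.001, 0.0, -1.0]]
ft_force: [-5.8, -0.9, 4.0]
gripper_width: 0.6
grip_force: 2.7
```

```bash
python3 st.py
```

```text
disp xy -9.876914677551044 110.27858033507019 42.21375295080802 0.6273864438162672 15.7333
```

Emit:
{"api": "jog_arm", "payload": {"commands": [[0, 0, 0, -0.1, 0, 0, -1], [0, 0, 0, -0.15, 0, 0, -1], [0, 0, 0, -0.15, 0, 0, -1], [0, 0, 0, -0.15, 0, 0, -1]]}}

```text
t: 16.07
ee_pos: [595.5, 157.0, 42.1]
tcp_rot: [[-0.995, -0.099, -0.004], [-0.099, 0.995, -0.0], [0.004, -0.0, -1.0]]
ft_force: [-11.4, -0.8, 8.1]
gripper_width: 0.5
grip_force: 5.9
```

```bash
python3 st.py
```

```text
disp xy -9.618129041061728 110.23375813446822 42.11188521656717 0.5109673486574168 16.0667
```

At the stop. I back off along -x, rise clear and check.

Emit:
{"api": "jog_arm", "payload": {"commands": [[0, 0, 0, 0.8, 0, 0, -1], [0, 0, 0, 1.3, 0, 0, -1], [0, 0, 0, 1.3, 0, -3, -1], [0, 0, 0, 1.3, 0, -7, -1], [0, 0, 0, 5, 0, -11, -1], [0, 0, 0, 9, 4, -12, -1], [0, 0, 0, 12, 8, -12, -1], [0, 0, 0, 15, 12, -12, -1], [0, 0, 0, 15, 16, -12, -1], [0, 0, 0, 15, 16, -12, -1], [0, 0, 0, 15, 16, -12, -1]]}}

```text
t: 16.98
ee_pos: [429.5, 306.2, 162.9]
tcp_rot: [[-0.995, -0.103, 0.001], [-0.103, 0.995, 0.003], [-0.001, 0.003, -1.0]]
ft_force: [0.2, -0.5, 0.3]
gripper_width: 0.6
grip_force: 0.0
```

Run:
```python
from h import *
from rig import robot
c=robot.read_camera("top");s=robot.read_camera("scene")
f=lambda a:cv2.resize(a,(380,285),interpolation=cv2.INTER_CUBIC)
cv2.imwrite("pics/f.png",np.hstack([f(c["frame"][165:255,180:300,::-1]),f(s["frame"][165:270,230:370,::-1])]))
```

```text
(no output)
```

View pics/f.png

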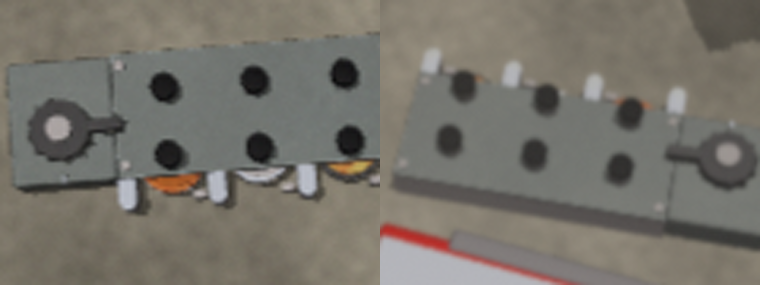

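The lug points to the lanes (tip at (122,124) in the left crop). The bolts are out at the mouths, and the white tin sits level with its neighbours at (262,172).

```bash
python3 -c "
from rig import robot
print(robot.hand_in())"
```

```text
the job is handed in; nothing more can be done
None
```

The job is handed in: lane 2's rear cell was the free one by feel, the tin is fully home in lane 2's front cell, and the collar is turned to its locked stop with the bolts out; I pressed only rear pins 3 and 2, since the front cells were visibly full.

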